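# Sweep the spent fuses into the scrap bay

### The job

Sweep both spent grey screw-in fuses along the bench, through the open side of the red-floored aluminium bay, until each one stands completely inside it. Push them steadily with your fingers: do not pick them up, flick them or tip them over. Leave the torch, the tester, the bulb on its stand and the new yellow fuse where they are.

Things in the scene. Friction and masses are not known exactly. Their poses are not given: they have to be found in the camera images.
- bay: Scrap bay fixed to the bench: three upright perforated aluminium walls (26 mm high, 4 mm thick) round a red painted floor, flush with the bench (no step). Inside it is 170 mm wide along its own x (walls at x = -85 and +85 mm) and 110 mm deep along its own y (back wall at y = -55 mm; the open side, with no wall or lip, is at y = +55 mm, so things go in along its -y). Origin: centre of its floor at bench height; z up. It may be turned by up to 0.3 rad.
- fuse_a: Spent fuse, grey cap, standing on its wide round cap, bare metal screw thread up. Cap 36 mm diameter and 16 mm tall with an upright rim (the place to push), then thread 25 mm diameter up to 34 mm, small brass tip up to 38 mm. About 50 g; slides on the bench when pushed low. Origin: centre of the underside, on the bench; z up. Yaw is meaningless (round).
- fuse_b: Another spent fuse, grey cap, the same as the other in all respects, standing on its wide round cap, bare metal screw thread up. Cap 36 mm diameter and 16 mm tall with an upright rim (the place to push), then thread 25 mm diameter up to 34 mm, small brass tip up to 38 mm. About 50 g; slides on the bench when pushed low. Origin: centre of the underside, on the bench; z up. Yaw is meaningless (round).
- new_fuse: New fuse, to be left alone: same shape and size as the spent ones but with a yellow cap and brass thread. Origin: centre of the underside.
- torch: Stainless steel torch standing upright on its head, to be left alone: head 42 mm diameter, 28 mm tall, barrel 30 mm diameter, 106 mm tall in all. Origin: centre of the underside.
- tester: Blue plastic tester lying flat, to be left alone: 60 mm (own x) by 115 mm (own y), 36 mm high with its dial. Origin: centre of the underside.
- bulb: White LED bulb standing upright in a small perforated aluminium stand (60 x 60 x 12 mm), one piece, to be left alone; bulb 58 mm diameter, 105 mm tall in all. Origin: centre of the underside.

How it is judged (in metres and radians):
At the end, for the whole second after the job is handed in: Both grey fuses stand on their caps (tilt under 0.15 rad) on the bay's floor, at rest, between its walls, with no more than 3 mm of the cap past the line of the open side (centre below y = +40 mm in the bay's frame); torch, tester, bulb and yellow fuse are each within 15 mm of where they started (x of fuse_a in the frame of bay between -0.07 and 0.07 m and y of fuse_a in the frame of bay between -0.042 and 0.04 m and angle between each of fuse_a, fuse_b's own z axis and vertical below 0.15 rad and height (world z) of each of fuse_a, fuse_b below 0.006 m and linear speed of each of fuse_a, fuse_b below 0.01 m/s and x of fuse_b in the frame of bay between -0.07 and 0.07 m and y of fuse_b in the frame of bay between -0.042 and 0.04 m and distance of each of torch, tester, bulb, new_fuse from where it was at the start of the episode below 0.015 m); the robot touches nothing.
It fails at once if a grey fuse was lifted off the bench (underside centre more than 12 mm up) (height (world z) of any of fuse_a, fuse_b above 0.012 m).
It fails at once if a grey fuse was tipped over (more than 0.6 rad) (angle between any of fuse_a, fuse_b's own z axis and vertical above 0.6 rad).
It fails at once if a grey fuse was flicked (faster than 0.6 m/s) (linear speed of any of fuse_a, fuse_b above 0.6 m/s).
It fails at once if the torch, tester, bulb or yellow fuse was displaced (more than 15 mm) or knocked over (distance of any of torch, tester, bulb, new_fuse from where it was at the start of the episode above 0.015 m or angle between any of torch, tester, bulb, new_fuse's own z axis and vertical above 0.5 rad).
It also fails if it takes over 64 s, if anything falls off the work surface, if the arm or the gripper's body presses on something with over 40 N, if the wrist force passes 120 N, or if a joint passes its speed limit or range.

### The arm

A 7-joint arm with a two-finger parallel gripper is mounted at the origin on the work surface. World frame = base frame: x ahead of the robot, y to its left, z up, the work surface at z = 0. Lengths are in m, angles in degrees, forces in N, time in s.
With the tool pointing down it reaches from about 0.425 to 0.875 m from the base axis. Payload 4.7 kg.
Tool frame: the origin (TCP) lies at the very end of the fingers, on their centre line; the grasp point (between the pads) lies 19 mm behind it; x points along the fingers, z is the direction in which the jaws open and shut, and the axes are right-handed (so a half turn about x gives the same grasp; the last joint's range is limited). The gripper opens to 87 mm and grips with 3 to 60 N. Pads are 19 mm wide; open, the fingers measure 117 mm over their backs; the gripper's body (75 mm by 190 mm) begins 51 mm behind the grasp point.
Start: joints at [71.11, 18.392, -4.016, 83.108, 1.295, 78.541, -3.26], TCP at [0.219, -0.612, 0.193] pointing down, gripper open.
Joint ranges: [-163.93, 163.93], [-17.29, 119.83], [-79.2, 71.16], [3.27, 140.29], [-89.18, 269.18], [5.43, 117.66], [-154.24, 154.24]. Speed limits (degrees/s): [147.25, 147.25, 180, 180, 180, 180, 180].

### API

Orientations are given as [roll, pitch, yaw] about the fixed x, y, z axes, in that order (R = Rz(yaw) Ry(pitch) Rx(roll)).
In Python, from cell import env gives the robot as it stands. The module is installed in compiled form; this text tells all that it offers.
- The arm moves only by the tool drive_tool, never from a script. Its argument "increments" is a list of rows, each a list of 2 entries, a list of its own where there are three numbers: the shift along the tool's x, y, z scaled (see below), then the turn, a rotation vector about the tool's x, y, z scaled (see below). In form: [[[dx, dy, dz], [wx, wy, wz]], ...]. A call has 1 to 10 rows; each row shifts and turns the commanded pose from where the row before left it, along the tool's axes as they then stand; what a row does not reach is not made up. The controller multiplies each number of a shift by 0.04 m and each number of a turn by 120 degrees. A row lasts 1/10 s, in which the tool goes at most 50 mm and 8.59 degrees, less where a joint would pass 70% of its speed; a pose out of reach is approached as far as the arm can. A call with a number of a shift or a turn outside -1 to 1 is refused whole. A call with a gripper value outside its range is refused whole. "hand" is the gripper's target within -1 to 1 (fully open at 1, half-way at 0, shut at -1), set as the call begins (left out, the last holds). The fingers move at their own pace and stop on an object; "squeeze" is the grip in N (left out, the last holds). Time passes only in rows, so rows that do not move let the fingers close. It gives the time, the measured TCP pose, the force and the opening at its end, in the units of the state.
- env.get_obs(): the state, without advancing time (a new reading comes with each control period).
- env.read_camera(name): name is "side" or "top"; returns a dict with "frame" (384x512x3 uint8, red, green, blue), "fx", "fy", "cx", "cy" (pixels), "R" (3x3) and "t" (3): a world point X has camera coordinates R X + t. Camera axes: x right, y down, z forward; pixel columns grow to the right and rows downward; lengths in m; the calibration is good to about 2 mm. A picture is of the moment at which its call begins. There is no depth.
- env.sign_off(): hands the job in, once; it reports no verdict.
The state is a dict: "time_s": time; "qpos": joint angles; "joint_velocities": joint speeds; "effort": joint torques, N m; "tool_pos": TCP position; "tool_rot": TCP orientation; "force": force on the tool from outside, world axes, zero at the start; "wrist_torque": the same for the moment, N m; "grip_width": finger opening in m.
Only numpy, scipy, OpenCV 4.12 (cv2) and the standard library are available. Lean on these libraries where they do the work, as an engineer would, in place of code of your own. Each camera call takes 0.05 s, during which the arm holds its last target.

## Working session

There is one attempt and no reset: what is moved stays moved. The work goes in short steps, Python scripts to look and compute and a tool call to move; the robot and the scene stay as the last step left them, time stands still between calls to the robot, and variables do not carry over. Pictures are saved under pics/ and viewed, and the job is handed in when it is done.

Besides the shell and the picture viewer there is one more tool, called as name([rows], argument=value, ...), one row to a line, values as JSON. drive_tool: Moves the arm, as the interface text tells. Shifts and turns lie within -1 to 1; 1 stands for 0.04 m of shift or 120 degrees of turn. Its arguments: {"type":"object","properties":{"increments":{"type":"array"},"hand":{"type":"number"},"squeeze":{"type":"number"}},"required":["increments"]}

```bash
mkdir -p pics; python3 - <<'E'
from cell import env
import cv2,json,numpy as np
o=env.get_obs();print({k:np.round(v,4).tolist() for k,v in o.items()})
for n in("top","side"):
    c=env.read_camera(n);cv2.imwrite(f"pics/{n}0.png",cv2.cvtColor(c["frame"],cv2.COLOR_RGB2BGR))
    print(n,c["fx"],c["fy"],c["cx"],c["cy"],np.round(c["R"],4).tolist(),np.round(c["t"],4).tolist())
E
```

```text
{'time_s': 0.0, 'qpos': [71.1092, 18.4362, -4.017, 83.1765, 1.2956, 78.541, -3.2592], 'joint_velocities': [-0.0569, -0.031, 0.0043, 0.0538, -0.0923, 0.0311, 0.007], 'effort': [-0.0003, -49.129, -0.4041, -31.253, -0.0641, 0.0437, 0.0002], 'tool_pos': [0.2188, -0.6114, 0.1915], 'tool_rot': [-176.8257, 89.8914, 112.8772], 'force': [0.1734, 0.5371, 0.455], 'wrist_torque': [0.0742, 0.0284, 0.0353], 'grip_width': 0.0872}
top 369.4333358407197 369.4333358407197 255.58820385259156 189.1798043757407 [[0.009, -0.9999, -0.01], [-0.9874, -0.0073, -0.1579], [0.1578, 0.0113, -0.9874]] [0.0706, 0.6261, 0.8662]
side 487.491861031674 487.491861031674 263.85158443060715 193.8940678130799 [[0.9583, -0.2858, -0.0042], [-0.1419, -0.463, -0.8749], [0.2481, 0.839, -0.4842]] [-0.5592, 0.163, 0.8429]
```

View pics/top0.png

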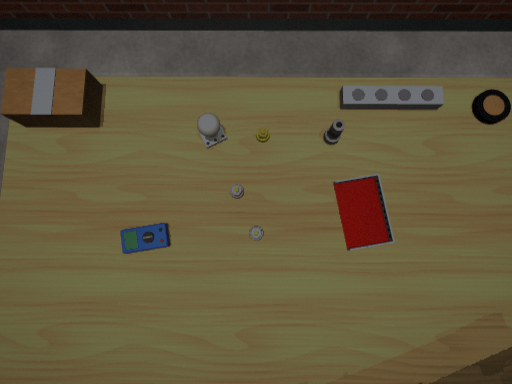

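View pics/side0.png

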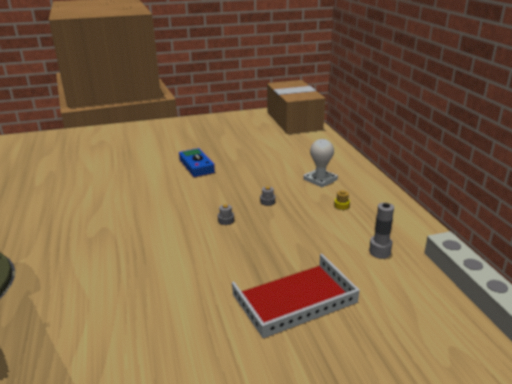

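Top view: grey fuses at about (237,191) and (257,233). The bay is centred near (363,213), with its open side facing left toward the fuses. Next I'll zoom in to measure.

```bash
python3 - <<'E'
import cv2
a=cv2.imread("pics/top0.png");cv2.imwrite("pics/topz.png",cv2.resize(a[100:260,190:400],(798,608-8),interpolation=cv2.INTER_CUBIC))
a=cv2.imread("pics/side0.png");cv2.imwrite("pics/sidez.png",cv2.resize(a[170:340,200:400],(700,595),interpolation=cv2.INTER_CUBIC))
E
```

```text
(no output)
```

View pics/topz.png

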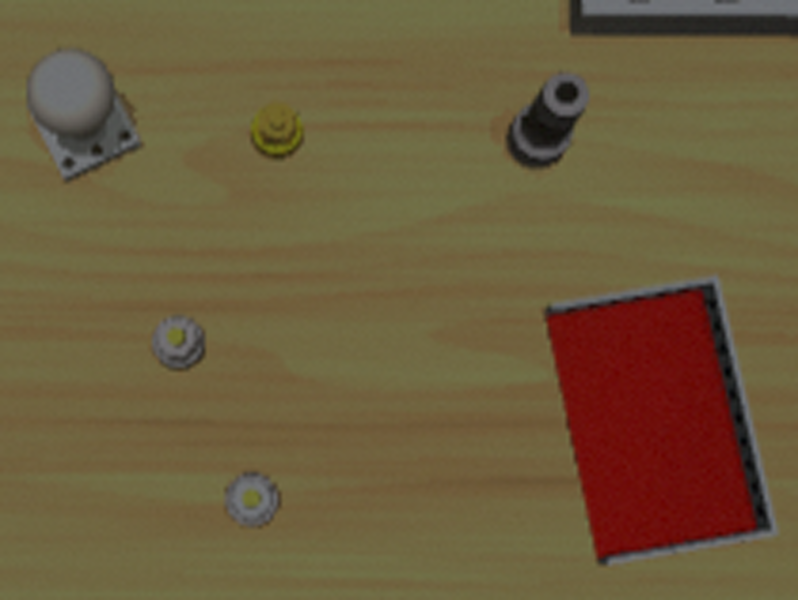

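View pics/sidez.png

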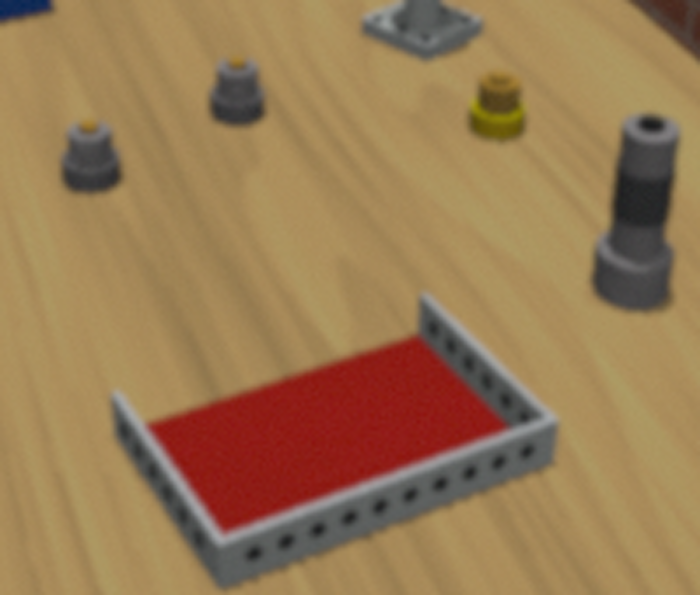

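```bash
cat > h.py <<'E'
from cell import env
import cv2,numpy as np
from scipy.optimize import least_squares
def ray(c,u,v,z):
    d=c["R"].T@np.array([(u-c["cx"])/c["fx"],(v-c["cy"])/c["fy"],1]); o=-c["R"].T@c["t"]
    return o+d*(z-o[2])/d[2]
def proj(c,X):
    p=np.asarray(X)@c["R"].T+c["t"]; return np.c_[c["fx"]*p[:,0]/p[:,2]+c["cx"],c["fy"]*p[:,1]/p[:,2]+c["cy"]]
E
python3 - <<'E'
from h import *
t=env.read_camera("top");s=env.read_camera("side")
T=lambda x,y,z:ray(t,190+(x+.5)/3.8-.5,100+(y+.5)/3.75-.5,z)
S=lambda x,y,z:ray(s,200+(x+.5)/3.5-.5,170+(y+.5)/3.5-.5,z)
for n,p in dict(A_cap=T(179,343,.012),A_tip=T(176,337,.038),B_cap=T(252,500,.012),B_tip=T(251,498,.038),A_s=S(237,62,.038),B_s=S(89,124,.038),
  Y=T(276,133,.01),Ys=S(500,78,.038),torch=T(537,142,.01)).items(): print(n,np.round(p,4))
pt=np.array([T(546,308,.026),T(717,278,.026),T(776,532,.026),T(602,563,.026)])
loc=np.array([[89,55],[89,-59],[-89,-59],[-89,55]])/1e3
print(pt.round(4))
def res(p,q=pt,l=loc):
    c,sn=np.cos(p[2]),np.sin(p[2]);return (l@np.array([[c,sn],[-sn,c]])+p[:2]-q[:,:2]).ravel()
r=least_squares(res,[.55,-.25,0]);print("top",r.x,r.fun.round(4))
# side: top outer corners: open-left(114,396), open-right(424,295), backright(556,420), backleft(222,545)
ps=np.array([S(424,295,.026),S(556,420,.026),S(222,543,.026),S(114,396,.026)])
r=least_squares(lambda p:res(p,ps),[.55,-.25,0]);print("side",r.x,r.fun.round(4))
E
```

```text
A_cap [0.6262 0.1248 0.012 ]
A_tip [0.6262 0.1252 0.038 ]
B_cap [0.5191 0.0742 0.012 ]
B_tip [0.5194 0.0747 0.038 ]
A_s [0.6274 0.1193 0.038 ]
B_s [0.5207 0.0705 0.038 ]
Y [0.7773 0.0598 0.01  ]
Ys [0.7775 0.0512 0.038 ]
torch [ 0.7717 -0.1218  0.01  ]
[[ 0.6499 -0.122   0.026 ]
 [ 0.6715 -0.2372  0.026 ]
 [ 0.5004 -0.2682  0.026 ]
 [ 0.4792 -0.1542  0.026 ]]
top [ 0.57491119 -0.19342127  0.18353674] [ 0.0024 -0.0011  0.0016  0.002  -0.0023  0.0005 -0.0018 -0.0014]
side [ 0.57617251 -0.20002791  0.18621912] [ 0.0015  0.0019  0.0015 -0.0008 -0.0017 -0.0025 -0.0013  0.0014]
```

```bash
cat >> h.py <<'E'
from scipy.spatial.transform import Rotation as Ro
def state():
    o=env.get_obs(); return o,np.array(o["tool_pos"]),Ro.from_euler("xyz",o["tool_rot"],degrees=True).as_matrix()
def plan(pos,push,zsign=None):
    """shift (scaled) in present tool axes, rotvec to tool x down & z perpendicular to push"""
    o,p,R=state()
    push=np.array([push[0],push[1],0]);push/=np.linalg.norm(push)
    best=[]
    for s in(1,-1):
        x=np.array([0,0,-1.]);y=s*push;z=np.cross(x,y);G=np.c_[x,y,z]
        w=Ro.from_matrix(R.T@G).as_rotvec(degrees=True);best.append((np.linalg.norm(w),w,G,s))
    for n,w,G,s in sorted(best,key=lambda b:b[0]):
        print("y_sign",s,"rot deg",w.round(2),"scaled",(w/120).round(4),"shift now-axes m",(R.T@(np.array(pos)-p)).round(4),"shift goal-axes m",(G.T@(np.array(pos)-p)).round(4))
E
python3 - <<'E'
from h import *
o,p,R=state();print(R.round(3))
plan([.630,.176,.15],[-.064,-.998])
E
```

```text
[[-0.     0.941  0.337]
 [ 0.001  0.337 -0.941]
 [-1.    -0.    -0.001]]
y_sign -1 rot deg [-6.663e+01 -6.000e-02 -3.000e-02] scaled [-5.553e-01 -5.000e-04 -3.000e-04] shift now-axes m [ 0.0425  0.6525 -0.6029] shift goal-axes m [0.0419 0.8123 0.3598]
y_sign 1 rot deg [ 1.1337e+02 -4.0000e-02  7.0000e-02] scaled [ 9.447e-01 -3.000e-04  6.000e-04] shift now-axes m [ 0.0425  0.6525 -0.6029] shift goal-axes m [ 0.0419 -0.8123 -0.3598]
```

drive_tool([
  [[0, 0, 0], [-0.0555, 0, 0]],
  [[0, 0, 0], [-0.0555, 0, 0]],
  [[0, 0, 0], [-0.0555, 0, 0]],
  [[0, 0, 0], [-0.0555, 0, 0]],
  [[0, 0, 0], [-0.0555, 0, 0]],
  [[0, 0, 0], [-0.0555, 0, 0]],
  [[0, 0, 0], [-0.0555, 0, 0]],
  [[0, 0, 0], [-0.0555, 0, 0]],
  [[0, 0, 0], [-0.0555, 0, 0]],
  [[0, 0, 0], [-0.0555, 0, 0]],
], hand=-0.5)

```text
time_s: 1.2
tool_pos: [0.219, -0.6119, 0.1923]
tool_rot: [122.1, 90.0, 118.6]
force: [0.2, -0.2, -0.0]
grip_width: 0.0233
```

drive_tool([
  [[0, 0.8, 0.35], [0, 0, 0]],
  [[0, 0.8, 0.35], [0, 0, 0]],
  [[0, 0.8, 0.35], [0, 0, 0]],
  [[0, 0.8, 0.35], [0, 0, 0]],
  [[0, 0.8, 0.35], [0, 0, 0]],
  [[0, 0.8, 0.35], [0, 0, 0]],
  [[0, 0.8, 0.35], [0, 0, 0]],
  [[0, 0.8, 0.35], [0, 0, 0]],
  [[0, 0.8, 0.35], [0, 0, 0]],
  [[0, 0.8, 0.35], [0, 0, 0]],
])

```text
time_s: 2.2
tool_pos: [0.3798, -0.3003, 0.1925]
tool_rot: [-94.9, 90.0, -98.6]
force: [0.5, -0.4, 0.3]
grip_width: 0.0217
```

```bash
python3 - <<'E'
from h import *
o,p,R=state();print(np.round(o["qpos"],1),p)
plan([.630,.176,.15],[-.064,-.998])
E
```

```text
[ 62.2  -0.9 -26.6 105.1  -0.4  75.8  32.1] [ 0.3798324  -0.30030909  0.19253107]
y_sign -1 rot deg [-0.03 -0.    0.02] scaled [-0.0003 -0.      0.0002] shift now-axes m [0.0423 0.4915 0.2189] shift goal-axes m [0.0425 0.4913 0.2192]
y_sign 1 rot deg [1.7997e+02 4.0000e-02 0.0000e+00] scaled [1.4997e+00 3.0000e-04 0.0000e+00] shift now-axes m [0.0423 0.4915 0.2189] shift goal-axes m [ 0.0425 -0.4913 -0.2192]
```

drive_tool([
  [[0, 0.8, 0.35], [0, 0, 0]],
  [[0, 0.8, 0.35], [0, 0, 0]],
  [[0, 0.8, 0.35], [0, 0, 0]],
  [[0, 0.8, 0.35], [0, 0, 0]],
  [[0, 0.8, 0.35], [0, 0, 0]],
  [[0, 0.8, 0.35], [0, 0, 0]],
  [[0, 0.8, 0.35], [0, 0, 0]],
  [[0, 0.8, 0.35], [0, 0, 0]],
  [[0, 0.8, 0.35], [0, 0, 0]],
  [[0, 0.8, 0.35], [0, 0, 0]],
])

```text
time_s: 3.2
tool_pos: [0.5402, 0.0097, 0.1926]
tool_rot: [-60.8, 90.0, -64.6]
force: [0.7, -0.1, 0.1]
grip_width: 0.0216
```

```bash
python3 - <<'E'
from h import *
o,p,R=state();print(np.round(o["qpos"],1),p)
plan([.630,.176,.15],[-.064,-.998])
E
```

```text
[ 39.3   8.9 -47.1  97.5   6.7  76.6 -12.8] [0.54021931 0.0097321  0.1926012 ]
y_sign -1 rot deg [-0.05  0.02  0.03] scaled [-0.0004  0.0001  0.0002] shift now-axes m [0.0425 0.1718 0.0788] shift goal-axes m [0.0426 0.1717 0.079 ]
y_sign 1 rot deg [ 1.7995e+02  5.0000e-02 -3.0000e-02] scaled [ 1.4996e+00  4.0000e-04 -2.0000e-04] shift now-axes m [0.0425 0.1718 0.0788] shift goal-axes m [ 0.0426 -0.1717 -0.079 ]
```

drive_tool([
  [[0, 0.72, 0.33], [0, 0, 0]],
  [[0, 0.72, 0.33], [0, 0, 0]],
  [[0, 0.72, 0.33], [0, 0, 0]],
  [[0, 0.71, 0.33], [0, 0, 0]],
  [[0, 0.71, 0.33], [0, 0, 0]],
  [[0, 0.71, 0.33], [0, 0, 0]],
  [[0.6, 0, 0], [0, 0, 0]],
  [[0.8, 0, 0], [0, 0, 0]],
  [[0.8, 0, 0], [0, 0, 0]],
  [[0.6, 0, 0], [0, 0, 0]],
])

```text
time_s: 4.2
tool_pos: [0.629, 0.1742, 0.078]
tool_rot: [-154.2, 89.9, -157.9]
force: [0.1, -0.4, 0.2]
grip_width: 0.0218
```

```bash
python3 - <<'E'
from h import *
o,p,R=state();print(np.round(o["qpos"],1),p)
plan([.630,.176,.006],[-.064,-.998])
for n in("top","side"):
    c=env.read_camera(n);f=cv2.cvtColor(c["frame"],cv2.COLOR_RGB2BGR)
    f=f[60:270,110:390] if n=="top" else f[130:340,170:450]
    cv2.imwrite(f"pics/{n}1.png",cv2.resize(f,None,fx=2.8,fy=2.8,interpolation=cv2.INTER_CUBIC))
E
```

```text
[ 16.7  30.4 -46.3  89.1  22.8  70.5 -37.2] [0.62897294 0.17415168 0.07801175]
y_sign -1 rot deg [-0.03 -0.13  0.06] scaled [-0.0003 -0.0011  0.0005] shift now-axes m [0.072  0.002  0.0011] shift goal-axes m [0.072  0.0019 0.0009]
y_sign 1 rot deg [1.7997e+02 1.0000e-01 2.0000e-01] scaled [1.4997e+00 8.0000e-04 1.7000e-03] shift now-axes m [0.072  0.002  0.0011] shift goal-axes m [ 0.072  -0.0019 -0.0009]
```

View pics/top1.png

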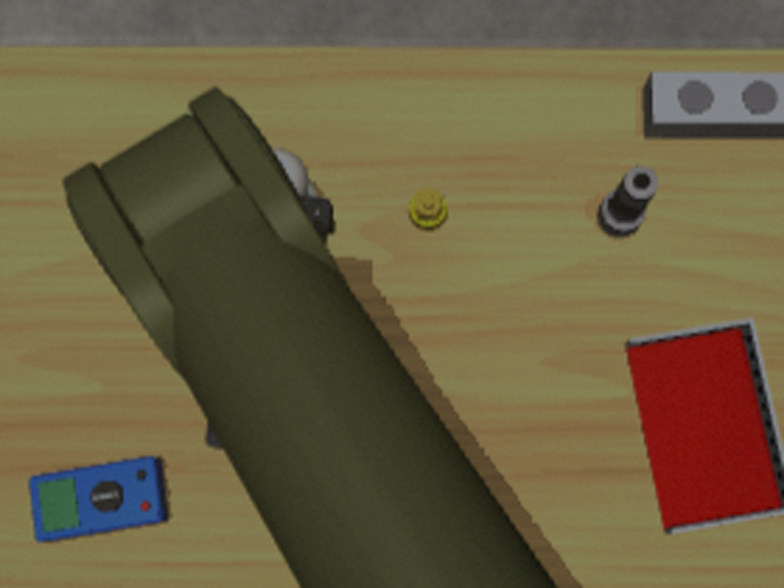

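View pics/side1.png

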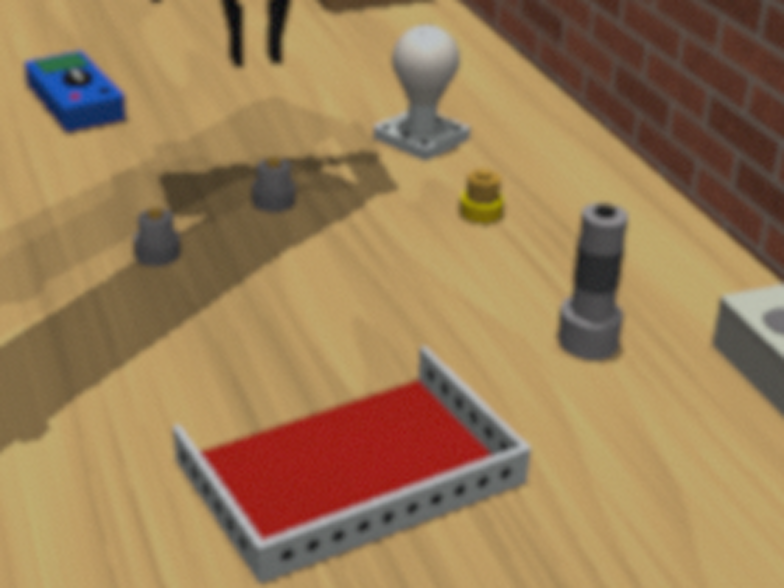

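Side view: the fingers, at (235,60) and (275,55) in the crop, are behind the right-hand grey fuse and near the bulb. I'll check the clearance to the bulb before descending.

```bash
python3 - <<'E'
from h import *
t=env.read_camera("top");s=env.read_camera("side")
T=lambda x,y,z:ray(t,190+(x+.5)/3.8-.5,100+(y+.5)/3.75-.5,z)
print("globe centre top",T(71,94,.076).round(4),"stand corners",[T(*q,.012).round(3).tolist() for q in((140,146),(66,179))])
q=lambda x,y,z:ray(s,170+(x+.5)/2.8-.5,130+(y+.5)/2.8-.5,z).round(3)
print("globe side",q(426,60,.076),"stand corners",q(470,129,.012),q(375,130,.012),q(425,155,.012))
print("fingers",q(238,62,.078),q(275,60,.078))
E
```

```text
globe centre top [0.7825 0.1942 0.076 ] stand corners [[0.767, 0.154, 0.012], [0.742, 0.205, 0.012]]
globe side [0.784 0.188 0.076] stand corners [0.822 0.173 0.012] [0.743 0.195 0.012] [0.766 0.139 0.012]
fingers [0.629 0.227 0.078] [0.66  0.221 0.078]
```

```bash
python3 - <<'E'
from h import *
o,p,R=state();print(p)
for n in("top","side"):
    c=env.read_camera(n);f=cv2.cvtColor(c["frame"],cv2.COLOR_RGB2BGR)
    pts=proj(c,[p,p+R@[-.07,0,0],p+R@[0,0,.018],p+R@[0,0,-.018]]);print(n,pts.round(1))
    for a in pts: cv2.circle(f,tuple(int(round(v)) for v in a),2,(0,0,255),-1)
    cv2.imwrite(f"pics/{n}2.png",f)
E
```

```text
[0.62994613 0.17473136 0.0807597 ]
top [[214.3 185. ]
 [210.5 179.7]
 [215.  177.7]
 [213.6 192.4]]
side [[261.3 159.6]
 [261.1 130.6]
 [269.  158.8]
 [253.5 160.3]]
```

View pics/side2.png

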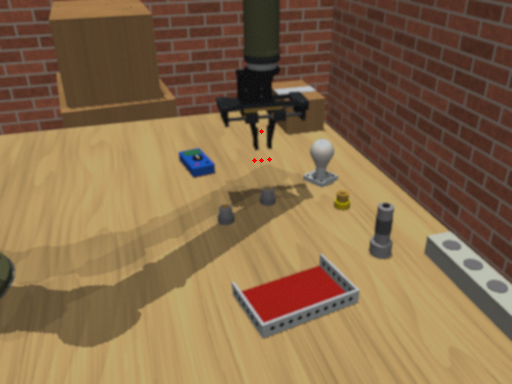

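drive_tool([
  [[0.5, 0, 0], [0, 0, 0]],
  [[0.5, 0, 0], [0, 0, 0]],
  [[0, 0, 0], [0, 0, 0]],
  [[0, 0, 0], [0, 0, 0]],
])

```text
time_s: 4.9
tool_pos: [0.6306, 0.175, 0.0419]
tool_rot: [17.7, 89.9, 13.9]
force: [0.2, 0.2, 0.4]
grip_width: 0.022
```

```bash
cat > look.py <<'E'
from h import *
import sys
k=sys.argv[1]
o,p,R=state();print(p.round(4),np.round(o["force"],2),o["grip_width"],np.round(o["qpos"],1))
for n in("top","side"):
    c=env.read_camera(n);f=cv2.cvtColor(c["frame"],cv2.COLOR_RGB2BGR)
    cv2.imwrite(f"pics/{n}{k}raw.png",f)
    pts=proj(c,[p,p+R@[-.07,0,0],p+R@[0,0,.018],p+R@[0,0,-.018]]);print(n,pts[0].round(1))
    f=f[60:270,110:390] if n=="top" else f[100:310,170:450]
    cv2.imwrite(f"pics/{n}{k}.png",cv2.resize(f,None,fx=2.8,fy=2.8,interpolation=cv2.INTER_CUBIC))
E
python3 look.py 3
```

```text
[0.6306 0.175  0.0419] [0.22 0.22 0.4 ] 0.021997668339513617 [ 16.   32.4 -45.3  90.9  24.4  67.  -38.3]
top [216.  187.4]
side [261.7 174.8]
```

View pics/side3.png

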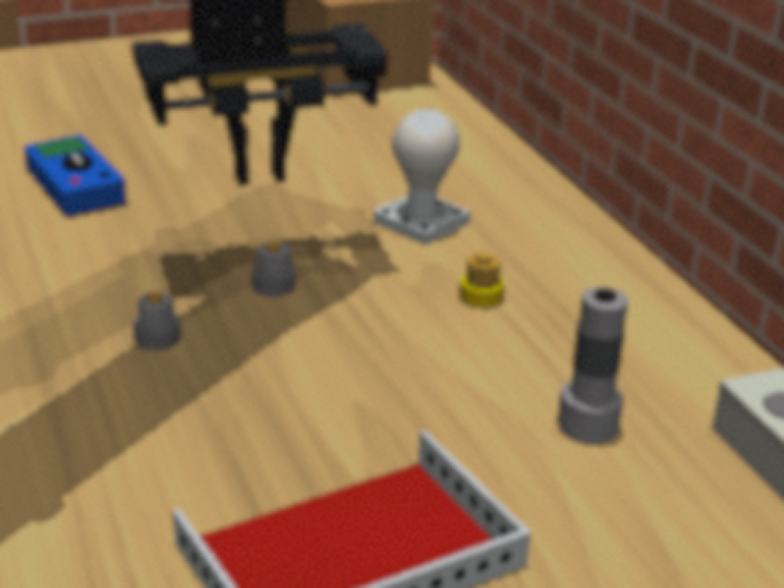

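View pics/top3.png

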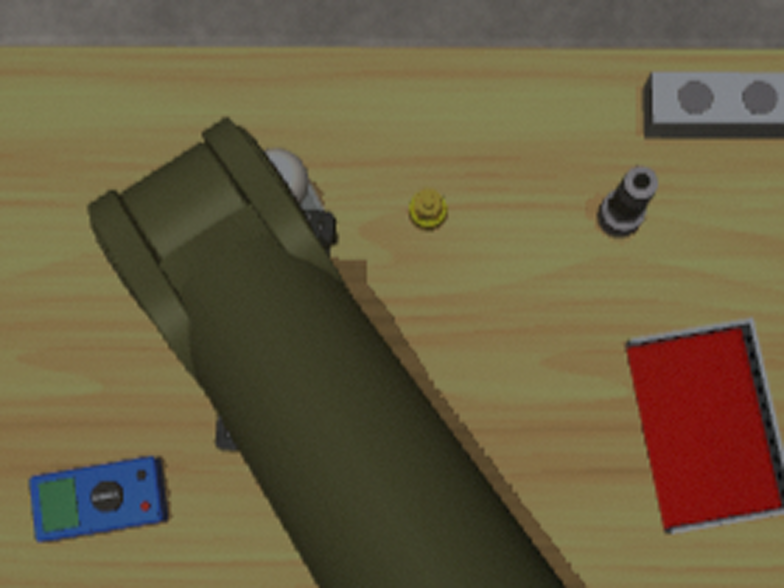

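```bash
python3 - <<'E'
from h import *
t=env.read_camera("top");s=env.read_camera("side")
for z in(.1,.13,.16): print(z,[ray(t,*q,z).round(3) for q in((229.1,146.6),(187.3,220.5),(208.2,183.6))])
for y in(.17,.18,.19,.2,.22):
  # height of fingertip in side at assumed y
  o=-s["R"].T@s["t"];d=s["R"].T@np.array([(263.5-s["cx"])/s["fx"],(164.3-s["cy"])/s["fy"],1]);k=(y-o[1])/d[1];print(y,(o+k*d).round(4))
E
```

```text
0.1 [array([0.72 , 0.139, 0.1  ]), array([0.543, 0.233, 0.1  ]), array([0.63 , 0.187, 0.1  ])]
0.13 [array([0.712, 0.137, 0.13 ]), array([0.541, 0.227, 0.13 ]), array([0.625, 0.182, 0.13 ])]
0.16 [array([0.703, 0.134, 0.16 ]), array([0.539, 0.221, 0.16 ]), array([0.62 , 0.178, 0.16 ])]
0.17 [0.6337 0.17   0.0705]
0.18 [0.6367 0.18   0.0655]
0.19 [0.6396 0.19   0.0606]
0.2 [0.6426 0.2    0.0556]
0.22 [0.6485 0.22   0.0456]
```

drive_tool([
  [[0.3, 0, 0], [0, 0, 0]],
  [[0.3, 0, 0], [0, 0, 0]],
  [[0.15, 0, 0], [0, 0, 0]],
  [[0, 0, 0], [0, 0, 0]],
  [[0, 0, 0], [0, 0, 0]],
])

```text
time_s: 5.6
tool_pos: [0.6296, 0.1748, 0.0101]
tool_rot: [-174.3, 90.0, -178.0]
force: [0.3, 0.3, 0.4]
grip_width: 0.0218
```

```bash
python3 look.py 4
```

```text
[0.6296 0.1748 0.0101] [0.28 0.34 0.38] 0.02181130024968774 [ 15.3  34.3 -44.3  92.3  25.9  64.2 -39.2]
top [217.5 189.8]
side [261.4 187. ]
```

View pics/side4.png

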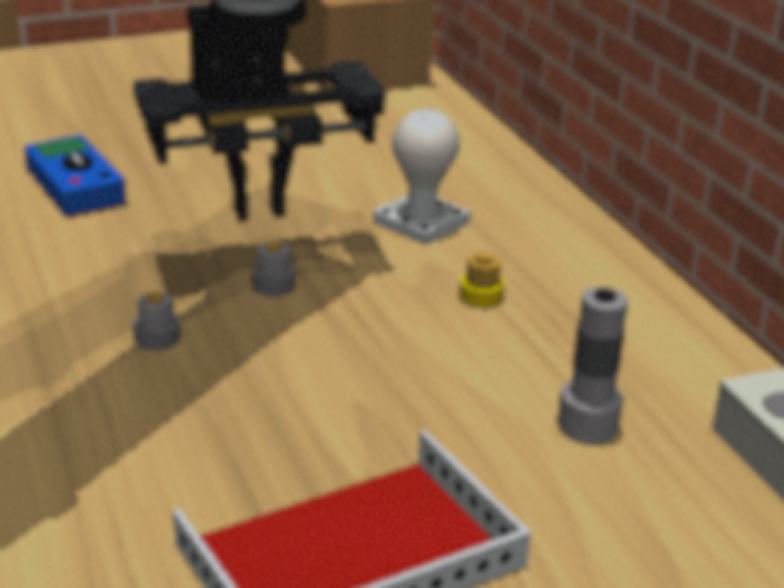

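drive_tool([
  [[0.1, 0, 0], [0, 0, 0]],
  [[0.05, 0, 0], [0, 0, 0]],
  [[0.05, 0, 0], [0, 0, 0]],
  [[0, 0, 0], [0, 0, 0]],
])

```text
time_s: 6.1
tool_pos: [0.6297, 0.1746, 0.0021]
tool_rot: [-153.7, 90.0, -157.4]
force: [-0.3, 0.0, -0.7]
grip_width: 0.0219
```

drive_tool([
  [[0.03, 0, 0], [0, 0, 0]],
  [[0.03, 0, 0], [0, 0, 0]],
  [[0.03, 0, 0], [0, 0, 0]],
  [[0, 0, 0], [0, 0, 0]],
])

```text
time_s: 6.5
tool_pos: [0.6298, 0.1746, -0.0013]
tool_rot: [-150.6, 90.0, -154.3]
force: [0.5, 0.3, 1.2]
grip_width: 0.022
```

drive_tool([
  [[0.04, 0, 0], [0, 0, 0]],
  [[0.04, 0, 0], [0, 0, 0]],
  [[0, 0, 0], [0, 0, 0]],
])

```text
time_s: 6.8
tool_pos: [0.6297, 0.1746, -0.0046]
tool_rot: [-156.1, 90.0, -159.8]
force: [-0.5, 0.1, -0.8]
grip_width: 0.0219
```

drive_tool([
  [[0.06, 0, 0], [0, 0, 0]],
  [[0.06, 0, 0], [0, 0, 0]],
  [[0.06, 0, 0], [0, 0, 0]],
  [[0, 0, 0], [0, 0, 0]],
])

```text
time_s: 7.2
tool_pos: [0.6296, 0.1745, -0.0121]
tool_rot: [-153.2, 89.9, -156.9]
force: [-0.0, -0.1, -0.1]
grip_width: 0.0217
```

```bash
python3 look.py 5
```

```text
[ 0.6296  0.1745 -0.0121] [-0.03 -0.07 -0.15] 0.021736190489326193 [ 14.7  35.6 -43.5  93.1  26.9  62.3 -39.9]
top [218.6 191.1]
side [261.4 195.3]
```

View pics/side5.png

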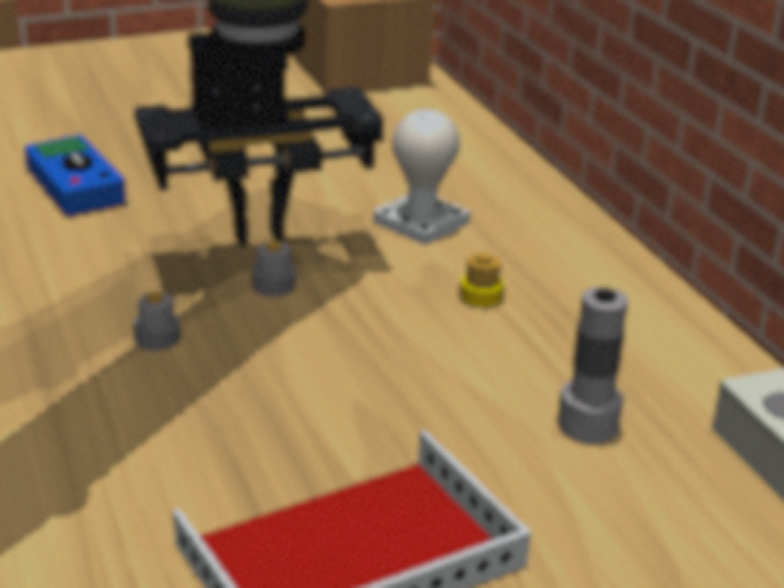

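```bash
python3 - <<'E'
from h import *
s=env.read_camera("side")
o=-s["R"].T@s["t"]
for uv in((170+240/2.8,100+243/2.8),(170+279/2.8,100+240/2.8)):
  d=s["R"].T@np.array([(uv[0]-s["cx"])/s["fx"],(uv[1]-s["cy"])/s["fy"],1])
  print([(o+(y-o[1])/d[1]*d).round(4).tolist() for y in(.165,.175,.185)])
E
```

```text
[[0.6133, 0.165, 0.0183], [0.616, 0.175, 0.0127], [0.6188, 0.185, 0.0072]]
[[0.6469, 0.165, 0.0158], [0.65, 0.175, 0.0103], [0.6531, 0.185, 0.0047]]
```

drive_tool([
  [[0.04, 0, 0], [0, 0, 0]],
  [[0.04, 0, 0], [0, 0, 0]],
  [[0, 0, 0], [0, 0, 0]],
])

```text
time_s: 7.65
tool_pos: [0.6297, 0.1746, -0.015]
tool_rot: [-149.3, 90.0, -153.0]
force: [0.1, 0.0, 0.2]
grip_width: 0.0215
```

drive_tool([
  [[0.04, 0, 0], [0, 0, 0]],
  [[0.04, 0, 0], [0, 0, 0]],
  [[0, 0, 0], [0, 0, 0]],
])

```text
time_s: 7.95
tool_pos: [0.6297, 0.1746, -0.0182]
tool_rot: [-150.3, 90.0, -154.0]
force: [0.5, -0.3, -0.4]
grip_width: 0.0216
```

drive_tool([
  [[0.03, 0, 0], [0, 0, 0]],
  [[0.03, 0, 0], [0, 0, 0]],
  [[0, 0, 0], [0, 0, 0]],
])

```text
time_s: 8.25
tool_pos: [0.6297, 0.1747, -0.0205]
tool_rot: [-153.4, 90.0, -157.1]
force: [0.3, -0.2, -0.7]
grip_width: 0.0221
```

drive_tool([
  [[0.03, 0, 0], [0, 0, 0]],
  [[0.03, 0, 0], [0, 0, 0]],
  [[0, 0, 0], [0, 0, 0]],
])

```text
time_s: 8.55
tool_pos: [0.6298, 0.1746, -0.0229]
tool_rot: [-148.2, 90.0, -151.9]
force: [-0.8, 0.2, -0.4]
grip_width: 0.0217
```

```bash
python3 look.py 6
```

```text
[ 0.6298  0.1746 -0.0229] [-0.83  0.21 -0.35] 0.021743853119550897 [ 14.5  36.3 -43.1  93.4  27.5  61.3 -40.3]
top [219.  191.6]
side [261.5 199.3]
```

View pics/side6.png

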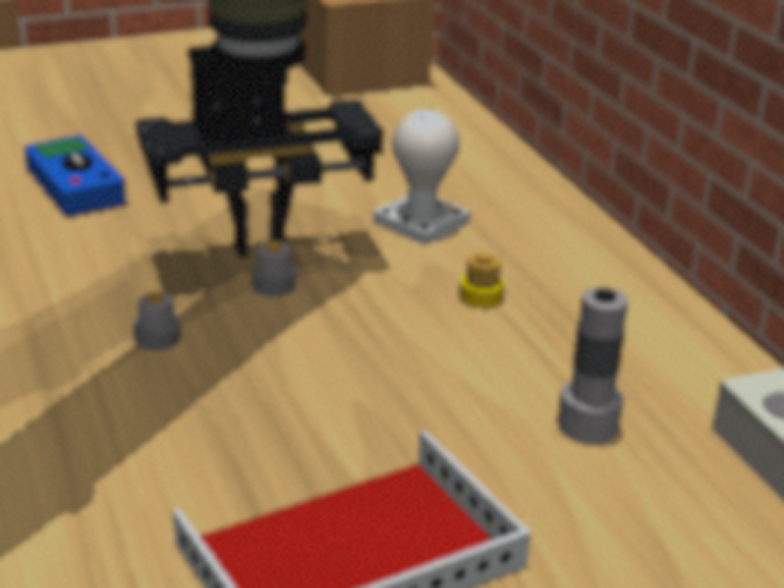

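drive_tool([
  [[-0.05, -0.1, 0], [0, 0, 0]],
  [[0, -0.15, 0], [0, 0, 0]],
  [[0, -0.15, 0], [0, 0, 0]],
  [[0, -0.15, 0], [0, 0, 0]],
  [[0, -0.15, 0], [0, 0, 0]],
  [[0, -0.15, 0], [0, 0, 0]],
  [[0, -0.15, 0], [0, 0, 0]],
  [[0, -0.15, 0], [0, 0, 0]],
  [[0, -0.15, 0], [0, 0, 0]],
  [[0, -0.1, 0], [0, 0, 0]],
])

```text
time_s: 9.65
tool_pos: [0.6263, 0.118, -0.0207]
tool_rot: [-95.0, 90.0, -98.7]
force: [0.3, -0.2, 0.4]
grip_width: 0.0216
```

```bash
python3 look.py 7
```

```text
[ 0.6263  0.118  -0.0207] [ 0.27 -0.24  0.35] 0.021570389029060444 [ 20.2  34.4 -43.3  95.9  26.5  60.4 -35.3]
top [240.  192.9]
side [267.1 210.5]
```

View pics/side7.png

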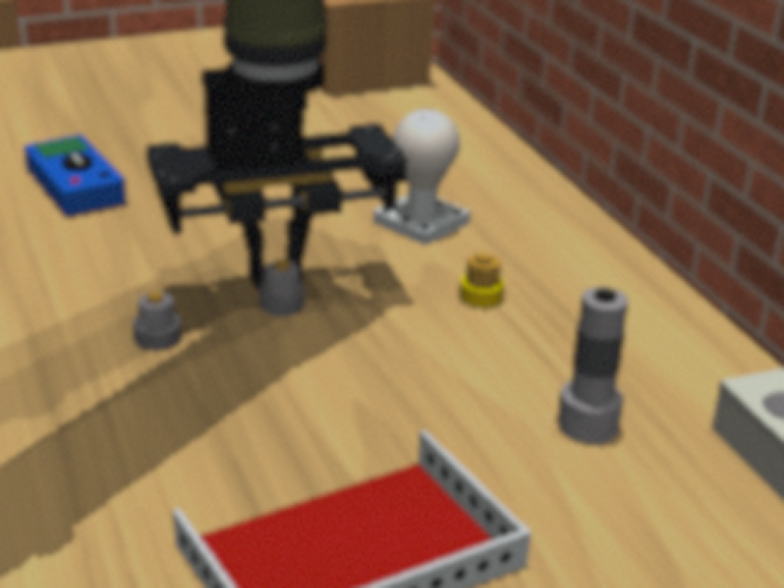

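The fuse is being pushed and stays upright: its tip is now at (283,266) in the crop. I'll compute its position and the offset from the tool.

```bash
cat >> h.py <<'E'
BC=np.array([.5755,-.199]);BY=.185   # side-camera-leaning bay pose
def bayf(p):
    c,s=np.cos(BY),np.sin(BY);d=np.array(p[:2])-BC;return np.array([c*d[0]+s*d[1],-s*d[0]+c*d[1]])
def sidecrop(x,y,z):
    s=env.read_camera("side");return ray(s,170+(x+.5)/2.8-.5,100+(y+.5)/2.8-.5,z)
E
python3 - <<'E'
from h import *
for q in((283,266,.038),(155,294,.038)):
    w=sidecrop(*q);print(w.round(4),bayf(w).round(4))
E
```

```text
[0.6246 0.0852 0.038 ] [0.1006 0.2703]
[0.521  0.0721 0.038 ] [-0.0037  0.2766]
```

drive_tool([
  [[0, -0.15, 0], [0, 0, 0]],
  [[0, -0.25, 0], [0, 0, 0]],
  [[0, -0.3, 0], [0, 0, 0]],
  [[0, -0.3, 0], [0, 0, 0]],
  [[0, -0.3, 0], [0, 0, 0]],
  [[0, -0.3, 0], [0, 0, 0]],
  [[0, -0.3, 0], [0, 0, 0]],
  [[0, -0.3, 0], [0, 0, 0]],
  [[0, -0.25, 0], [0, 0, 0]],
  [[0, -0.15, 0], [0, 0, 0]],
])

```text
time_s: 10.85
tool_pos: [0.6196, 0.0135, -0.0207]
tool_rot: [-95.0, 90.0, -98.8]
force: [-0.6, 0.6, 1.4]
grip_width: 0.0216
```

```bash
python3 look.py 8
```

```text
[ 0.6196  0.0135 -0.0207] [-0.58  0.59  1.37] 0.02160277712599487 [ 30.1  32.4 -43.1  98.6  25.2  59.2 -25.5]
top [279.2 195.7]
side [278.6 235.6]
```

View pics/side8.png

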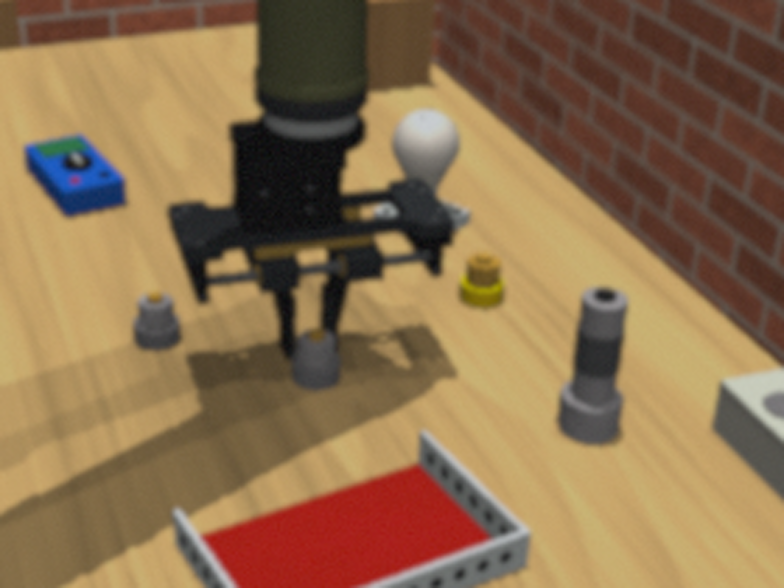

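Fuse A is upright and cupped, with its tip at (317,336). The torch is well clear.

drive_tool([
  [[0, -0.15, 0], [0, 0, 0]],
  [[0, -0.25, 0], [0, 0, 0]],
  [[0, -0.3, 0], [0, 0, 0]],
  [[0, -0.3, 0], [0, 0, 0]],
  [[0, -0.3, 0], [0, 0, 0]],
  [[0, -0.3, 0], [0, 0, 0]],
  [[0, -0.3, 0], [0, 0, 0]],
  [[0, -0.3, 0], [0, 0, 0]],
  [[0, -0.25, 0], [0, 0, 0]],
  [[0, -0.15, 0], [0, 0, 0]],
])

```text
time_s: 11.95
tool_pos: [0.6128, -0.0903, -0.0207]
tool_rot: [-94.1, 90.0, -97.9]
force: [0.4, -0.5, -0.7]
grip_width: 0.0218
```

```bash
python3 look.py 9
```

```text
[ 0.6128 -0.0903 -0.0207] [ 0.43 -0.54 -0.7 ] 0.02181789085042947 [ 39.1  32.  -42.1  98.6  24.5  59.  -15.4]
top [318.2 198.6]
side [292.1 265.2]
```

View pics/side9.png

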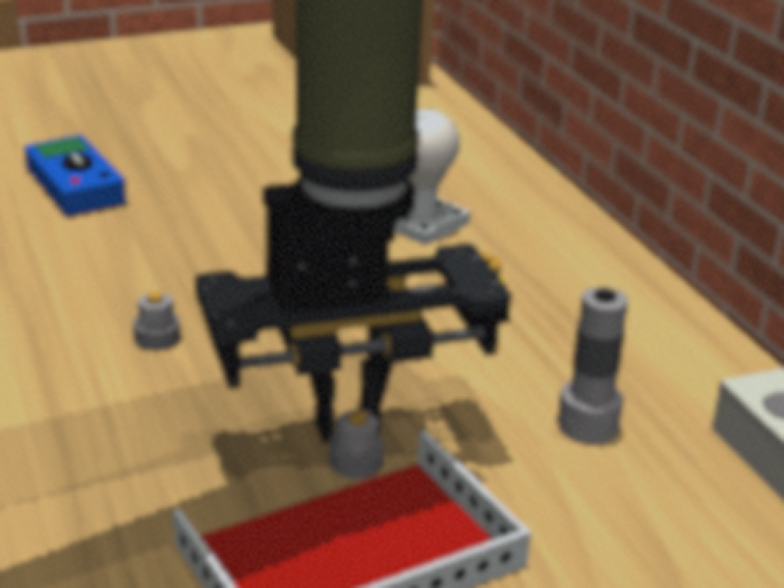

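```bash
python3 - <<'E'
from h import *
for q in((358,418,.038),(155,294,.038)):
    w=sidecrop(*q);print(w.round(4),bayf(w).round(4))
E
```

```text
[ 0.6109 -0.1204  0.038 ] [0.0492 0.0707]
[0.521  0.0721 0.038 ] [-0.0037  0.2766]
```

drive_tool([
  [[0, -0.15, 0], [0, 0, 0]],
  [[0, -0.2, 0], [0, 0, 0]],
  [[0, -0.25, 0], [0, 0, 0]],
  [[0, -0.25, 0], [0, 0, 0]],
  [[0, -0.25, 0], [0, 0, 0]],
  [[0, -0.25, 0], [0, 0, 0]],
  [[0, -0.2, 0], [0, 0, 0]],
  [[0, -0.15, 0], [0, 0, 0]],
  [[0, -0.08, 0], [0, 0, 0]],
  [[0, -0.04, 0], [0, 0, 0]],
])

```text
time_s: 13.15
tool_pos: [0.6081, -0.1616, -0.0207]
tool_rot: [126.2, 90.0, 122.5]
force: [-0.5, 0.1, 0.1]
grip_width: 0.0218
```

```bash
sed -i 's/100:310,170:450/170:380,170:450/' look.py; python3 look.py 10
```

```text
[ 0.6081 -0.1616 -0.0207] [-0.49  0.07  0.1 ] 0.021821053714389308 [ 44.5  32.7 -41.2  97.2  24.4  59.4  -8.5]
top [345.2 200.5]
side [303.  289.1]
```

View pics/side10.png

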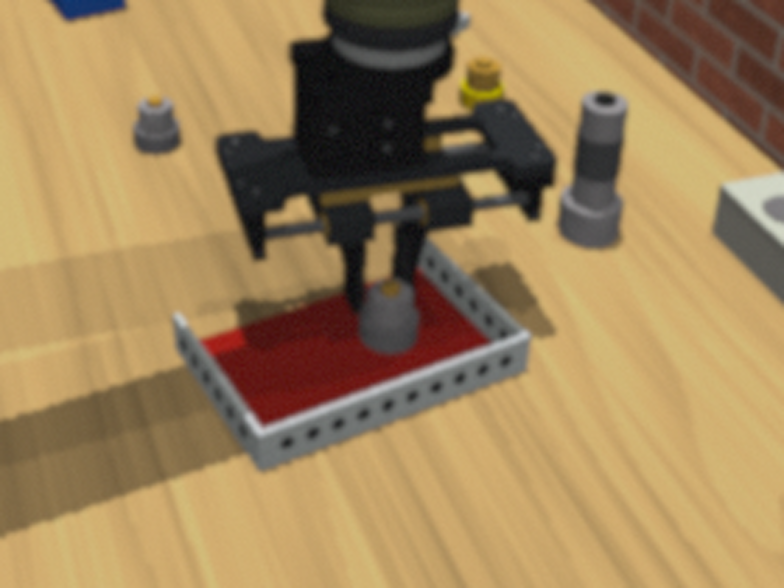

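Fuse A stands inside the bay, tip at (391,287) in the crop. Next I'll retract and lift.

drive_tool([
  [[0, 0.2, 0], [0, 0, 0]],
  [[0, 0.5, 0], [0, 0, 0]],
  [[0, 0.7, 0], [0, 0, 0]],
  [[0, 0.7, 0], [0, 0, 0]],
  [[-0.5, 0.5, 0], [0, 0, 0]],
  [[-0.8, 0, 0], [0, 0, 0]],
  [[-0.8, 0, 0], [0, 0, 0]],
  [[-0.4, 0, 0], [0, 0, 0]],
  [[0, 0, 0], [0, 0, 0]],
])

```text
time_s: 14.15
tool_pos: [0.6167, -0.0569, 0.0818]
tool_rot: [-8.1, 89.7, -11.8]
force: [0.1, 0.1, -0.9]
grip_width: 0.0219
```

```bash
python3 look.py 11; python3 - <<'E'
from h import *
w=sidecrop(391,287+196,.038);print(w.round(4),bayf(w).round(4))
plan([.5146,.137,.078],[.083,-.9965])
E
```

```text
[ 0.6167 -0.0569  0.0818] [ 0.14  0.11 -0.86] 0.02186394083872879 [ 39.2  25.4 -45.9  94.4  19.5  68.2 -14.9]
top [311.  191.1]
side [289.5 210.1]
[ 0.6069 -0.1889  0.038 ] [0.0327 0.0041]
y_sign -1 rot deg [-8.47 -0.14 -0.  ] scaled [-0.0706 -0.0011 -0.    ] shift now-axes m [-0.      0.1879 -0.1115] shift goal-axes m [-0.0003  0.2023 -0.0826]
y_sign 1 rot deg [171.53  -0.     0.21] scaled [ 1.4294 -0.      0.0017] shift now-axes m [-0.      0.1879 -0.1115] shift goal-axes m [-0.0003 -0.2023  0.0826]
```

View pics/side11.png

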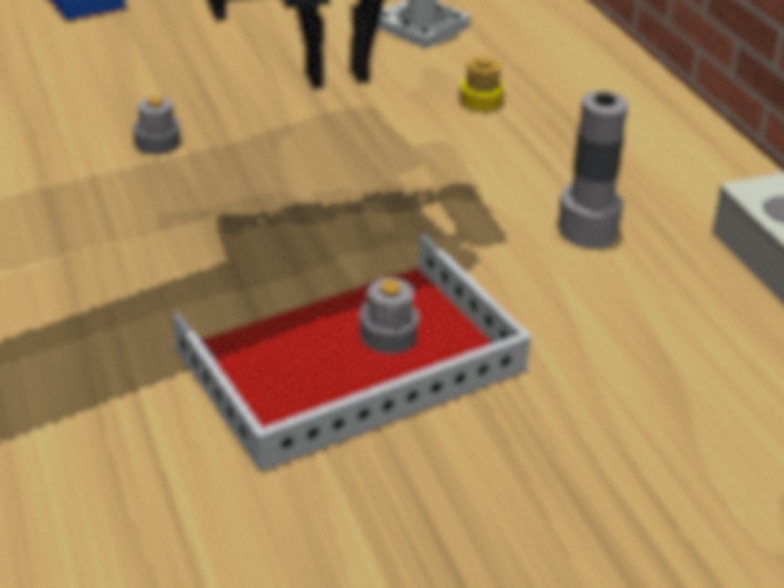

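Fuse A is inside and upright at about (33, 4) mm in the bay frame. Next I'll go behind fuse B.

drive_tool([
  [[0, 0, 0], [-0.0353, 0, 0]],
  [[0, 0, 0], [-0.0353, 0, 0]],
  [[0, 0.63, -0.26], [0, 0, 0]],
  [[0, 0.63, -0.26], [0, 0, 0]],
  [[0, 0.63, -0.26], [0, 0, 0]],
  [[0, 0.63, -0.26], [0, 0, 0]],
  [[0, 0.63, -0.26], [0, 0, 0]],
  [[0, 0.63, -0.26], [0, 0, 0]],
  [[0, 0.63, -0.26], [0, 0, 0]],
  [[0, 0.63, -0.26], [0, 0, 0]],
])

```text
time_s: 15.3
tool_pos: [0.5134, 0.1368, 0.0776]
tool_rot: [178.2, 89.8, -177.0]
force: [1.1, 0.3, -0.3]
grip_width: 0.0219
```

drive_tool([
  [[0.5, 0, 0], [0, 0, 0]],
  [[0.5, 0, 0], [0, 0, 0]],
  [[0.5, 0, 0], [0, 0, 0]],
  [[0, 0, 0], [0, 0, 0]],
  [[0, 0, 0], [0, 0, 0]],
])

```text
time_s: 15.8
tool_pos: [0.5142, 0.1363, 0.0184]
tool_rot: [168.8, 89.8, 173.6]
force: [0.1, 0.5, 0.4]
grip_width: 0.0216
```

```bash
sed -i 's/170:380,170:450/100:310,170:450/' look.py; python3 look.py 12; python3 - <<'E'
from h import *
plan([.5146,.137,-.0205],[.083,-.9965])
E
```

```text
[0.5142 0.1363 0.0184] [0.08 0.53 0.42] 0.02162847508861223 [ 27.9  21.3 -52.4 109.3  19.5  59.  -28.2]
top [231.3 234.6]
side [216.  198.8]
y_sign -1 rot deg [ 0.    0.03 -0.02] scaled [ 0.      0.0003 -0.0001] shift now-axes m [ 0.0403  0.0005 -0.001 ] shift goal-axes m [ 0.0403  0.0005 -0.0009]
y_sign 1 rot deg [-1.8e+02  3.0e-02  5.0e-02] scaled [-1.5e+00  2.0e-04  4.0e-04] shift now-axes m [ 0.0403  0.0005 -0.001 ] shift goal-axes m [ 0.0403 -0.0005  0.0009]
```

View pics/side12.png

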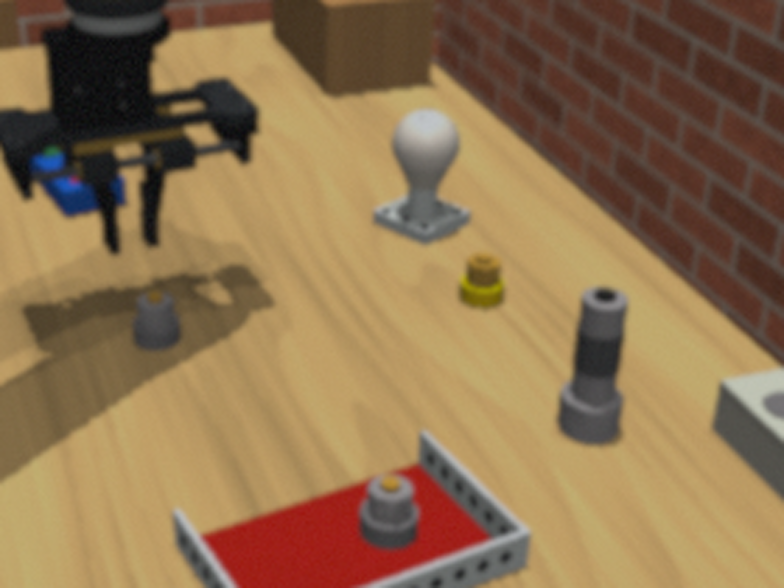

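drive_tool([
  [[0.3, 0, 0], [0, 0, 0]],
  [[0.3, 0, 0], [0, 0, 0]],
  [[0.2, 0, 0], [0, 0, 0]],
  [[0.1, 0, 0], [0, 0, 0]],
  [[0.05, 0, 0], [0, 0, 0]],
  [[0, 0, 0], [0, 0, 0]],
])

```text
time_s: 16.5
tool_pos: [0.515, 0.1365, -0.0189]
tool_rot: [175.6, 90.0, -179.7]
force: [-0.3, -0.6, 0.3]
grip_width: 0.0215
```

drive_tool([
  [[0.04, -0.1, 0], [0, 0, 0]],
  [[0, -0.15, 0], [0, 0, 0]],
  [[0, -0.15, 0], [0, 0, 0]],
  [[0, -0.15, 0], [0, 0, 0]],
  [[0, -0.15, 0], [0, 0, 0]],
  [[0, -0.15, 0], [0, 0, 0]],
  [[0, -0.15, 0], [0, 0, 0]],
  [[0, -0.15, 0], [0, 0, 0]],
  [[0, -0.15, 0], [0, 0, 0]],
  [[0, -0.1, 0], [0, 0, 0]],
])

```text
time_s: 17.5
tool_pos: [0.5199, 0.0799, -0.0203]
tool_rot: [-105.2, 90.0, -100.5]
force: [-0.8, -0.1, -0.4]
grip_width: 0.0215
```

```bash
python3 look.py 13
```

```text
[ 0.5199  0.0799 -0.0203] [-0.76 -0.07 -0.41] 0.021541403946434785 [ 31.8  23.5 -49.9 111.8  22.   54.7 -24.1]
top [253.9 233.1]
side [224.9 226.4]
```

View pics/side13.png

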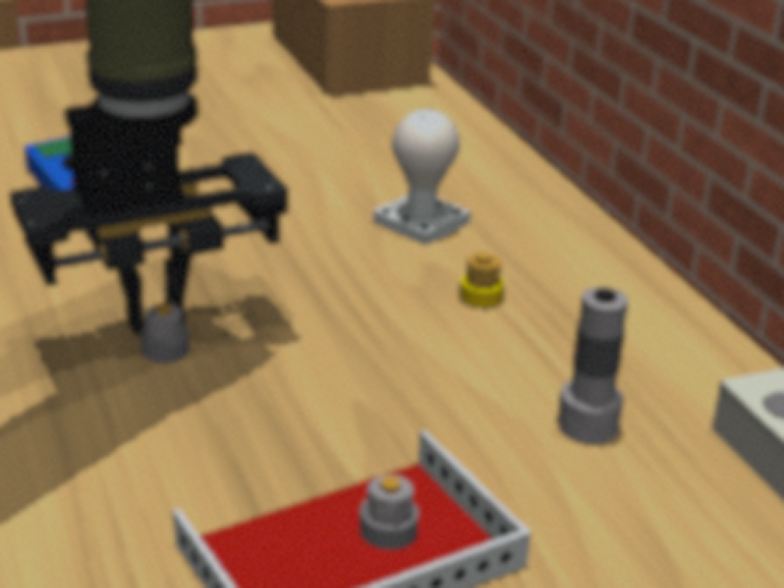

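Fuse B is cupped and upright, with its tip at (164,309).

drive_tool([
  [[0, -0.15, 0], [0, 0, 0]],
  [[0, -0.25, 0], [0, 0, 0]],
  [[0, -0.3, 0], [0, 0, 0]],
  [[0, -0.3, 0], [0, 0, 0]],
  [[0, -0.3, 0], [0, 0, 0]],
  [[0, -0.3, 0], [0, 0, 0]],
  [[0, -0.3, 0], [0, 0, 0]],
  [[0, -0.3, 0], [0, 0, 0]],
  [[0, -0.25, 0], [0, 0, 0]],
  [[0, -0.15, 0], [0, 0, 0]],
])

```text
time_s: 18.6
tool_pos: [0.5286, -0.0245, -0.0203]
tool_rot: [-102.9, 90.0, -98.2]
force: [-0.1, 1.1, 0.8]
grip_width: 0.0218
```

```bash
python3 look.py 14
```

```text
[ 0.5286 -0.0245 -0.0203] [-0.12  1.13  0.82] 0.021781165332376583 [ 41.7  23.3 -48.2 111.4  21.3  54.5 -12.1]
top [293.7 230.2]
side [240.8 253.2]
```

View pics/side14.png

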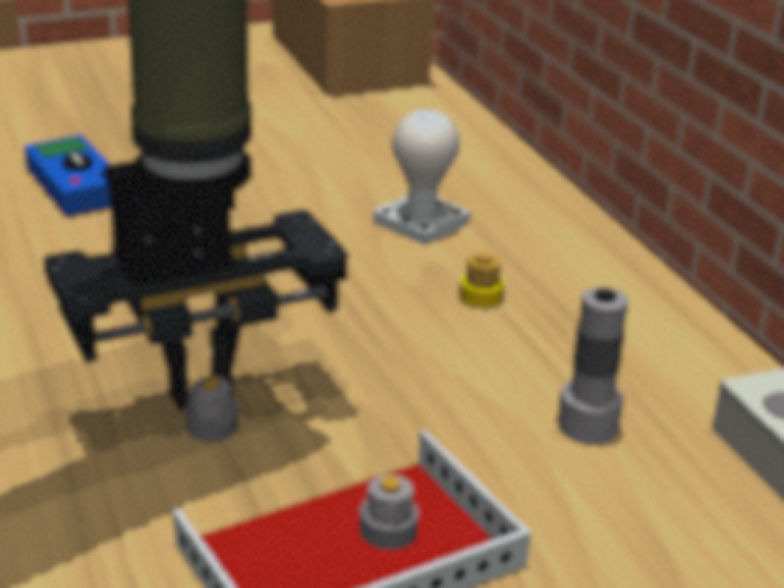

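```bash
python3 - <<'E'
from h import *
for q in((211,383,.038),):
    w=sidecrop(*q);print(w.round(4),bayf(w).round(4))
E
```

```text
[ 0.5309 -0.0542  0.038 ] [-0.0172  0.1505]
```

drive_tool([
  [[0, -0.15, 0], [0, 0, 0]],
  [[0, -0.25, 0], [0, 0, 0]],
  [[0, -0.25, 0], [0, 0, 0]],
  [[0, -0.25, 0], [0, 0, 0]],
  [[0, -0.25, 0], [0, 0, 0]],
  [[0, -0.25, 0], [0, 0, 0]],
  [[0, -0.25, 0], [0, 0, 0]],
  [[0, -0.25, 0], [0, 0, 0]],
  [[0, -0.2, 0], [0, 0, 0]],
  [[0, -0.15, 0], [0, 0, 0]],
])

```text
time_s: 19.75
tool_pos: [0.536, -0.1137, -0.0203]
tool_rot: [-119.0, 90.0, -114.2]
force: [0.3, 0.7, 1.2]
grip_width: 0.0219
```

```bash
sed -i 's/100:310,170:450/170:380,170:450/' look.py; python3 look.py 15
```

```text
[ 0.536  -0.1137 -0.0203] [0.28 0.69 1.21] 0.021918217598714165 [ 48.6  24.9 -46.1 108.8  21.7  55.3  -2.8]
top [327.7 227.6]
side [256.7 280. ]
```

View pics/side15.png

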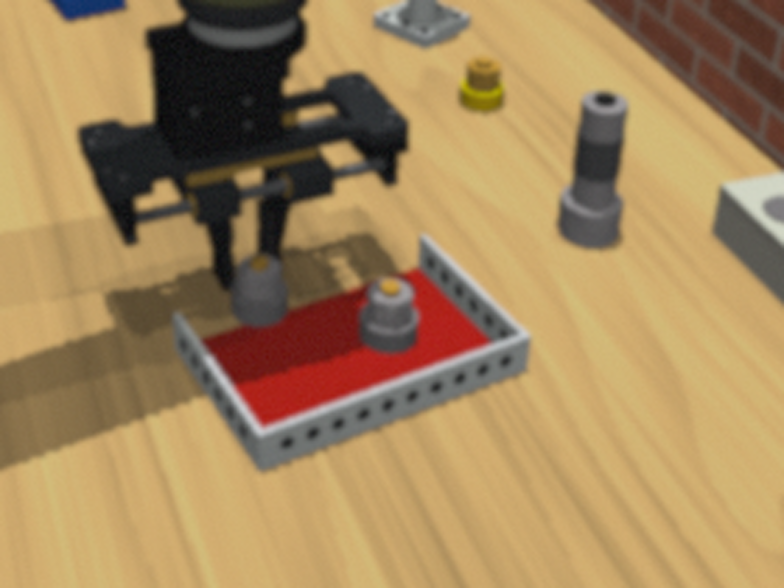

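Fuse B is at the bay mouth, tip at (260,262), clear of both walls. One final push should do it.

drive_tool([
  [[0, -0.12, 0], [0, 0, 0]],
  [[0, -0.2, 0], [0, 0, 0]],
  [[0, -0.2, 0], [0, 0, 0]],
  [[0, -0.2, 0], [0, 0, 0]],
  [[0, -0.2, 0], [0, 0, 0]],
  [[0, -0.18, 0], [0, 0, 0]],
  [[0, -0.15, 0], [0, 0, 0]],
  [[0, -0.1, 0], [0, 0, 0]],
  [[0, -0.05, 0], [0, 0, 0]],
  [[0, 0, 0], [0, 0, 0]],
])

```text
time_s: 20.85
tool_pos: [0.5406, -0.1688, -0.0203]
tool_rot: [-112.3, 90.0, -107.5]
force: [0.2, 0.3, 0.7]
grip_width: 0.0219
```

```bash
python3 look.py 16
```

```text
[ 0.5406 -0.1688 -0.0203] [0.18 0.25 0.71] 0.021905598583393502 [ 52.1  26.7 -44.6 106.3  22.3  56.2   2.5]
top [348.7 226. ]
side [268. 299.]
```

View pics/side16.png

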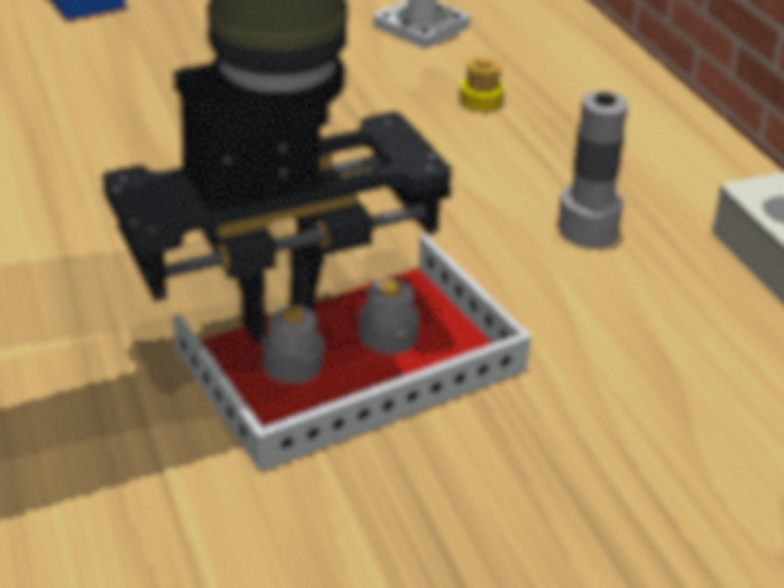

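Both fuses are inside, with tips at (294,316) and (391,287). Now I'll retract, lift and move the arm clear of the top view for a last check.

drive_tool([
  [[0, 0.2, 0], [0, 0, 0]],
  [[0, 0.5, 0], [0, 0, 0]],
  [[0, 0.7, 0], [0, 0, 0]],
  [[0, 0.7, 0], [0, 0, 0]],
  [[-0.5, 0.6, 0], [0, 0, 0]],
  [[-0.8, 0.6, 0], [0, 0, 0]],
  [[-0.8, 0.6, 0], [0, 0, 0]],
  [[-0.8, 0.6, 0], [0, 0, 0]],
  [[-0.8, 0, 0], [0, 0, 0]],
  [[0, 0, 0], [0, 0, 0]],
])

```text
time_s: 21.95
tool_pos: [0.5285, 0.0132, 0.1321]
tool_rot: [-17.4, 89.5, -12.5]
force: [0.2, 0.6, -0.1]
grip_width: 0.0217
```

```bash
python3 look.py 17; python3 - <<'E'
from h import *
for q in((391,287),(294,316)):
    w=sidecrop(q[0],q[1]+196,.038);print(w.round(4),bayf(w).round(4))
E
```

```text
[0.5285 0.0132 0.1321] [ 0.21  0.62 -0.07] 0.021661707373719273 [ 45.8  11.2 -55.  103.8  10.   69.5  -7.2]
top [283.  226.7]
side [233.6 176.1]
[ 0.6069 -0.1889  0.038 ] [0.0327 0.0041]
[ 0.5431 -0.1978  0.038 ] [-0.0316  0.0072]
```

View pics/side17.png

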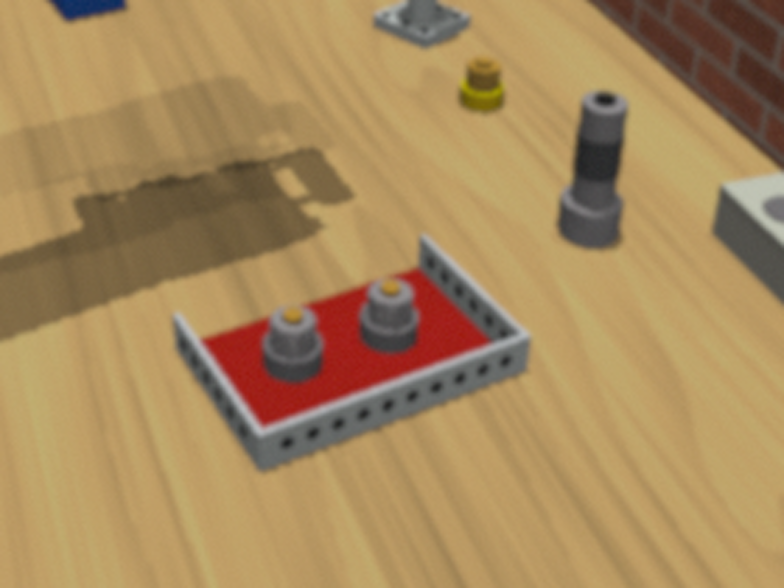

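View pics/top17.png

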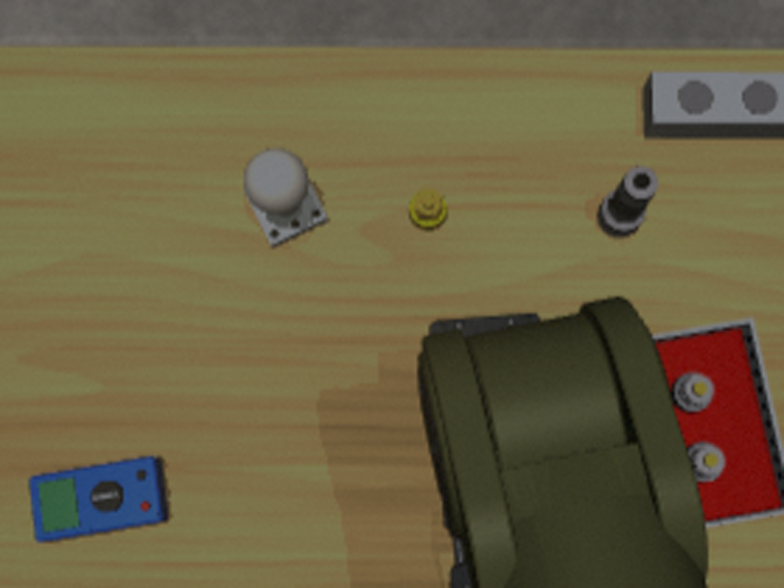

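Both views show the two fuses upright inside the bay, at top crop (694,391) and (707,461), with the bystanders apparently unmoved. I'll compare those against the first pictures and then hand in.

```bash
python3 - <<'E'
from h import *
a=cv2.imread("pics/top0.png");b=cv2.imread("pics/top17raw.png")
for n,(x0,x1,y0,y1) in dict(tester=(112,180,216,260),bulb=(190,235,105,152),yellow=(252,274,124,146),torch=(320,350,112,150)).items():
    print(n,cv2.phaseCorrelate(a[y0:y1,x0:x1,1].astype(np.float32),b[y0:y1,x0:x1,1].astype(np.float32)),cv2.absdiff(a[y0:y1,x0:x1],b[y0:y1,x0:x1]).mean().round(2))
print(env.get_obs()["time_s"]); print(env.sign_off())
E
```

```text
tester ((-0.04506291378253735, 0.5067621661741057), 1.001458219687144) 9.63
bulb ((0.46796028824700286, -0.05166747582655162), 0.973033689128028) 10.93
yellow ((-0.12297074502985694, -0.005889218326567303), 0.9939834260278277) 10.04
torch ((0.092115973973252, -0.0266521460604352), 1.0062383751074473) 9.58
22.15
the job is handed in; nothing more can be done
None
```

Both grey fuses are in the bay, and I handed the job in at 22 s of the 64 s allowed. I swept each one along the bench in a steady push, with the part-closed fingers cupping its cap. Both stayed upright throughout.

**Final positions:** From the side camera, fuse A is at about (33, 4) mm in the bay frame and fuse B at about (−32, 7) mm. Both are well inside the limits. The fingers are raised clear and touch nothing.

**Things to leave alone:** The torch, tester, bulb and yellow fuse shifted by at most 0.5 pixel between the first and last top images, about 1–2 mm. That is within what the measurement can resolve.

**Checks that disagreed:**
- **Tool height:** The reported tool height read about 22–25 mm lower than the real fingertips. The side camera showed this, and going below a reported zero met no bench contact. I set the pushing height by camera and by checking for contact force, at a reported −20 mm.
- **Camera mismatch:** The two cameras disagreed by 4–9 mm along y. I placed each fuse and the bay with the same camera so the error largely cancelled.

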